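Book a sensor puck into the third gap of the bay rack

TASK

The first two gaps of the rack hold pucks and the third is next. With a fingertip run along the rail of the rack from its left end to the right, fold over the flags of the first, second and third gap in that order, and leave the other flags standing. Then push the sensor puck that lies in front of the rack along the desk into the third gap from the left, until it is home against the back wall; do not lift it, leave the other things where they are and take the hand clear.

Things in the scene. Friction and masses are not known exactly. Their poses are not given: they have to be found in the camera images.
- rack: Grey metal bay rack, screwed down, 278 mm long (y), x -30 to +26 mm, 30 mm high, no floor. Origin: on the desk under its middle; x points from the gaps' mouths to the back wall (away from the robot), y to the left, z up. Five gaps, open in front (-x) and above, 50 mm clear, 54 mm apart, centres at y = +108, +54, 0, -54, -108 mm from left to right.
- rack_gap3 (a point): Mouth of the third gap from the left, at desk height: rack (-30, 0, 0) mm; axes as the rack's. The dividers are 4 mm thick (rounded noses 6 mm), 20 mm high (end plates 30 mm), their front ends at rack x = -30 mm; the back wall's inner face is at rack x = +10 mm, so a gap is 40 mm deep.
- rack_rail_left (a point): Left end of the rail, on its middle line: rack (+18, +139, 30) mm; axes as the rack's. The rail is the flat top of the back wall, 16 mm wide, 30 mm above the desk; it runs along rack y, and over the middle of each gap a flag is hinged on it.
- puck: Black moulded sensor puck on the desk in front of the rack, 38 (own x) x 44 (own y) x 17 mm high, bevelled corners, about 50 g, slides easily. Origin: centre of its underside. Its 44 mm length points roughly into the rack, so its 38 mm width fits a gap. Fully home its centre is at rack x = -12 mm and its near end stands 4 mm proud of the dividers.
- stored_puck1: An identical puck already in the first (leftmost) gap; stays there. Origin: centre of its underside.
- stored_puck2: An identical puck already in the second gap; stays there. Origin: centre of its underside.
- wick: Small reel, 34 mm across, 8 mm high, in the fifth gap; a bystander. Origin: centre of its underside.
- magnet: Flat nickel block, 27 x 27 x 10 mm, on the desk to the right of the puck; a bystander. Origin: centre of its underside.
- tape: Roll of cream tape, 60 mm across, 19 mm high, on the desk to the left of the puck; a bystander. Origin: centre of its underside.
- flag1 (a joint): Angle of flag 1 from the left, rad: near 0 upright, positive folded to the right (rack -y), stops at -0.12 and 1.4. Aluminium blade 16 mm wide (rack x), 3 mm thick, 27 mm tall; hinge at rack x +18, z 33 mm, y the gap's centre; top 60 mm above the desk. Swings at a light touch (under 0.3 N); past about 0.6 rad it drops to its stop and stays down.
- flag2 (a joint): Angle of flag 2 from the left, rad: near 0 upright, positive folded to the right (rack -y), stops at -0.12 and 1.4. Built like flag 1, over its own gap.
- flag3 (a joint): Angle of flag 3 from the left, rad: near 0 upright, positive folded to the right (rack -y), stops at -0.12 and 1.4. Built like flag 1, over its own gap.
- flag4 (a joint): Angle of flag 4 from the left, rad: near 0 upright, positive folded to the right (rack -y), stops at -0.12 and 1.4. Built like flag 1, over its own gap.
- flag5 (a joint): Angle of flag 5 from the left, rad: near 0 upright, positive folded to the right (rack -y), stops at -0.12 and 1.4. Built like flag 1, over its own gap.

How it is judged:
By the outcome, as a careful person would: the job done as asked, in the order asked, and still so for the second after the job is handed in, with the robot touching nothing.
It also fails if it takes over 54 s, if anything falls off the work surface, if the arm or the gripper's body presses on something with over 40 N, if the wrist force passes 120 N, or if a joint passes its speed limit or range.

ROBOT

A 7-joint arm with a two-finger parallel gripper is mounted at the origin on a cart in front of the work surface, level with it; the furniture and walls round the work are solid. World frame = base frame: x ahead of the robot, y to its left, z up, the work surface at z = 0. Lengths are in m, angles in rad, forces in N, time in s.
With the tool pointing down it reaches from about 0.425 to 0.825 m from the base axis. Payload 3.6 kg.
Tool frame: the origin (TCP) lies where the fingers leave the gripper's body, on its centre line; the fingertips stand 73 mm ahead of it and the grasp point (between the pads) lies 54 mm ahead of it; z points along the fingers, y is the line along which they close (so a half turn about z gives the same grasp; the last joint's range is limited). The gripper opens to 85 mm and grips with 20 to 120 N. Pads are 22 mm wide; open, the fingers measure 114 mm over their backs; the gripper's body (76 mm by 85 mm) begins 54 mm behind the grasp point. The pads swing forward as they close: fully open they stand 13 mm farther back than shut.
Start: joints at [1.228, 0.615, -0.013, 1.423, 0.008, 1.103, -0.04], TCP at [0.202, -0.618, 0.304] pointing down, gripper open.
Joint ranges: [-3.12, 3.12], [-0.3, 2.06], [-1.34, 1.32], [0.26, 2.42], [-1.36, 4.5], [0.01, 1.98], [-2.84, 2.84]. Speed limits (rad/s): [2.79, 2.79, 3.14, 3.14, 3.14, 3.14, 3.14].

INTERFACE

Orientations are given as a unit quaternion [x, y, z, w].
In Python, from station import arm, snapshot, camera_info, ticket gives the robot as it stands. Calls block until the motion is done:
- arm.movep(position, orientation): joint-space move of the TCP to a pose.
- arm.line_to(position, velocity=0.15, ori=None): straight line of the TCP; ori=None keeps the orientation; velocity is the mean speed in m/s.
- arm.move_j(angles): joint-space move.
- arm.move_gripper(opening, effort=None): opening from 0.0 (shut) to 1.0 (fully open); effort is the grip in N (None keeps the last); returns when the fingers have stopped.
- arm.pause(seconds).
- arm.ik(position, orientation): joint angles nearest the present ones, or None.
- snapshot(name): name is "scene" or "side" or "wrist"; returns the picture (480x640x3 uint8, blue, green, red); there is no depth.
- camera_info(name): a dict with "fx", "fy", "cx", "cy" (pixels), "R" (3x3) and "t" (3): a world point X has camera coordinates R X + t; the wrist camera has in their place "T_tool_cam" (4x4, takes a point from camera to tool coordinates, whose origin is the TCP and whose axes are the flange's). Camera axes: x right, y down, z forward; pixel columns grow to the right and rows downward; lengths in m; the calibration is good to about 2 mm. A picture is of the moment at which its call begins: read the wrist's pose just before it. camera_info takes no time and is no camera call.
A pose or a line that the arm cannot do raises arm.MotionError and nothing moves.
- ticket.finish_job(): hands the job in; it is judged then, once.
Readings, each from a call of its own:
- arm.read_time(): time.
- arm.read_joint_positions(): joint angles.
- arm.read_dq(): joint speeds.
- arm.read_effort(): joint torques, N m.
- arm.read_tool_pos(): TCP position.
- arm.read_eef_rot(): TCP orientation.
- arm.read_ft_force(): force on the tool from outside, world axes, zero at the start.
- arm.read_wrist_torque(): the same for the moment, N m.
- arm.read_opening(): opening from 0.0 (shut) to 1.0 (fully open).
- arm.read_finger_force(): force on a finger pad.
Only numpy, scipy, OpenCV 4.12 (cv2) and the standard library are available. Lean on these libraries where they do the work, as an engineer would, in place of code of your own. Each camera call takes 0.05 s, during which the arm holds its last target. There are 200 camera calls.

## Working session

There is one attempt and no reset: what is moved stays moved. The work goes in short steps, each a Python script; the robot and the scene stay as the last script left them, time stands still between calls to the robot, and variables do not carry over. Pictures are saved under pics/ and viewed, at most 10 in all, crops included, and the job is handed in when it is done.

```bash
mkdir -p pics; ls
python3 - <<'E'
from station import arm,snapshot,camera_info
import cv2,numpy as np
for n in("scene","side"):
    cv2.imwrite(f"pics/{n}0.png",snapshot(n)); c=camera_info(n); R=np.array(c["R"]);print(n,{k:c[k] for k in("fx","fy","cx","cy")},-R.T@np.array(c["t"]),R.tolist())
print(camera_info("wrist"),arm.read_time(),arm.read_tool_pos(),arm.read_eef_rot())
E
```

```text
pics
scene {'fx': 438.36054408953595, 'fy': 438.36054408953595, 'cx': 317.24319270401185, 'cy': 242.8570708929767} [0.0864126  0.12797594 0.66765047] [[-0.6257306238968683, -0.7800157008696444, 0.00605745115317054], [-0.5691336820978367, 0.4512224945228164, -0.6873755249776976], [0.533430443656335, -0.433559415574664, -0.7262769409441288]]
side {'fx': 557.2337122283299, 'fy': 557.2337122283299, 'cx': 314.5397287136011, 'cy': 241.07701114697565} [ 0.76102925 -0.66034671  0.77242203] [[0.8904232182296506, 0.4548617318913258, 0.015725689122445985], [0.38656074197974294, -0.737577596882753, -0.5536696500050675], [-0.2402442199047103, 0.4990792456489121, -0.8325879060885344]]
{'fx': 411.8067803530157, 'fy': 411.8067803530157, 'cx': 321.76531222349934, 'cy': 232.49498186734306, 'T_tool_cam': array([[ 3.78480767e-05, -9.61777990e-01, -2.73830416e-01,
         6.93771685e-02],
       [ 9.99999899e-01, -8.64288680e-05,  4.41782392e-04,
         4.35274472e-04],
       [-4.48563433e-04, -2.73830405e-01,  9.61777889e-01,
        -6.91018201e-02],
       [ 0.00000000e+00,  0.00000000e+00,  0.00000000e+00,
         1.00000000e+00]])} 0.1 [ 0.20175331 -0.61734306  0.30285137] [ 9.87550204e-01  1.57299835e-01 -1.93451430e-04 -1.14829364e-03]
```

View pics/scene0.png

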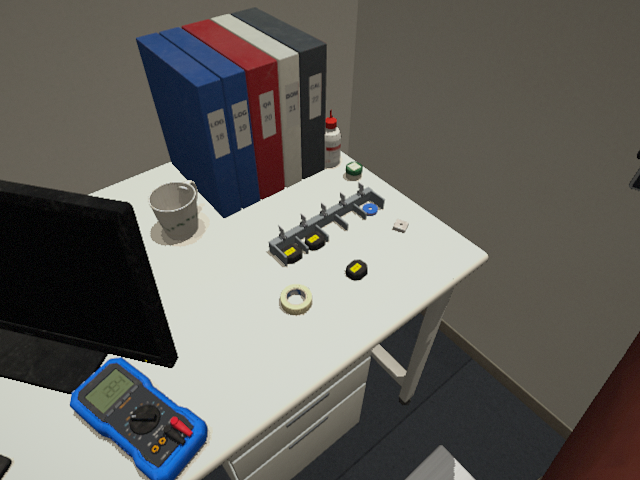

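View pics/side0.png

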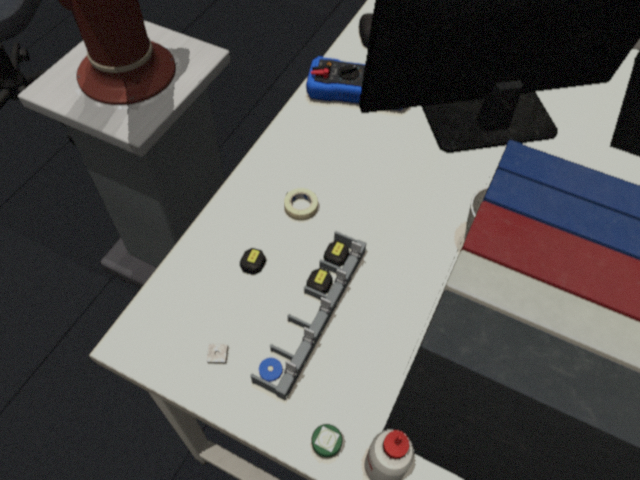

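Scene: rack runs (272,247)–(383,197), with the free puck at (357,269). Side: rack (362,243)–(280,390), puck (253,260). I'll locate them roughly, then look closer with the wrist camera.

```bash
cat > h.py <<'E'
from station import arm,snapshot,camera_info,ticket
import cv2,numpy as np
from scipy.spatial.transform import Rotation as Ro
def cam(n):
    c=camera_info(n); K=np.array([[c["fx"],0,c["cx"]],[0,c["fy"],c["cy"]],[0,0,1]])
    if n=="wrist":
        T=np.eye(4);T[:3,:3]=Ro.from_quat(arm.read_eef_rot()).as_matrix();T[:3,3]=arm.read_tool_pos()
        M=np.linalg.inv(T@np.array(c["T_tool_cam"])); return K,M[:3,:3],M[:3,3]
    return K,np.array(c["R"]),np.array(c["t"])
def cast(c,px,z):
    K,R,t=c; px=np.atleast_2d(px).astype(float); o=-R.T@t
    d=(R.T@np.linalg.inv(K)@np.c_[px,np.ones(len(px))].T).T
    return o+d*((z-o[2])/d[:,2])[:,None]
def proj(c,X):
    K,R,t=c; p=(K@(R@np.atleast_2d(X).T+t[:,None])).T; return p[:,:2]/p[:,2:]
def ori(yaw): # tool z down, tool x along yaw
    return (Ro.from_euler('z',yaw)*Ro.from_euler('x',np.pi)).as_quat()
E
python3 - <<'E'
from h import *
S=cam("scene");D=cam("side");np.set_printoptions(precision=4,suppress=True)
print("puck",cast(S,(356,268),.017),cast(D,(254,256),.017))
print("tape",cast(S,(296,297),.019),cast(D,(301,203),.019))
print("magnet",cast(S,(401,225),.01),cast(D,(218,353),.01))
print("stored",cast(S,[(291,252),(315,239)],.017),cast(D,[(338,249),(320,277)],.017))
print("wick",cast(S,(370,209),.008),cast(D,(270,369),.008))
print("binder",cast(S,[(222,212),(303,177)],0), "cup",cast(S,(180,237),0),"bottle",cast(D,(388,470),0))
print(Ro.from_quat(arm.read_eef_rot()).as_matrix())
E
```

```text
puck [[ 0.4652 -0.2773  0.017 ]] [[ 0.4704 -0.2779  0.017 ]]
tape [[ 0.4809 -0.1438  0.019 ]] [[ 0.4879 -0.1502  0.019 ]]
magnet [[ 0.4987 -0.439   0.01  ]] [[ 0.5058 -0.4411  0.01  ]]
stored [[ 0.5773 -0.2035  0.017 ]
 [ 0.5757 -0.2637  0.017 ]] [[ 0.5836 -0.2036  0.017 ]
 [ 0.5813 -0.2636  0.017 ]]
wick [[ 0.5789 -0.4236  0.008 ]] [[ 0.5839 -0.427   0.008 ]]
binder [[ 0.7838 -0.1628  0.    ]
 [ 0.7713 -0.382   0.    ]] cup [[ 0.7707 -0.0535  0.    ]] bottle [[ 0.7873 -0.4734  0.    ]]
[[ 0.9505  0.3107 -0.0007]
 [ 0.3107 -0.9505  0.0022]
 [-0.     -0.0023 -1.    ]]
```

Run:
```python
from h import *
arm.move_gripper(0.0)
print(arm.read_time())
arm.movep([0.55,-0.31,0.27],ori(0)); 
c=cam("wrist"); im=snapshot("wrist"); cv2.imwrite("pics/w1.png",im); np.savez("w1.npz",K=c[0],R=c[1],t=c[2]); print(arm.read_time(),arm.read_tool_pos(),arm.read_joint_positions())
```

```text
0.8667
2.6167 [ 0.54897914 -0.3119627   0.27017445] [ 0.45819076  0.61601618  0.03979389  1.52696292 -0.02572205  0.99881989
 -1.06920552]
```

View pics/w1.png

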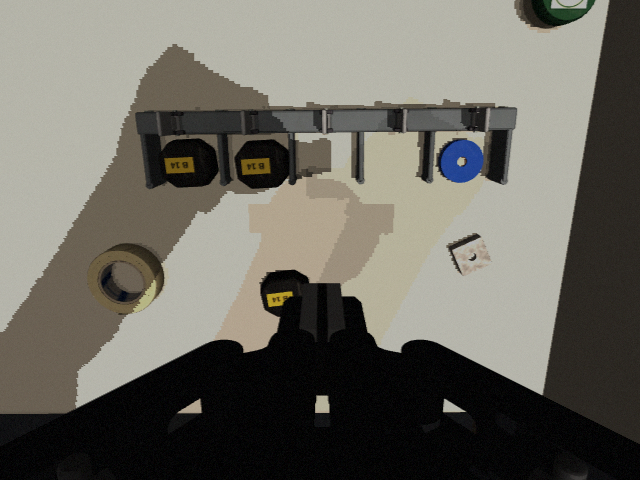

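Wrist view: rack across the top, with the rail at rows 110–133 and columns 137–516. The free puck at (285,293) is partly hidden by the fingers, so I'll step back a little and measure everything in one picture.

Run:
```python
from h import *
arm.line_to([0.495,-0.29,0.27],velocity=0.15)
c=cam("wrist"); im=snapshot("wrist"); cv2.imwrite("pics/w2.png",im); np.savez("w2.npz",K=c[0],R=c[1],t=c[2]); print(arm.read_time(),arm.read_tool_pos())
cv2.imwrite("pics/w2c.png",cv2.resize(im[10:280,90:490],(800,540),interpolation=cv2.INTER_CUBIC))
```

```text
3.2083 [ 0.49591665 -0.29066868  0.27034865]
```

View pics/w2c.png

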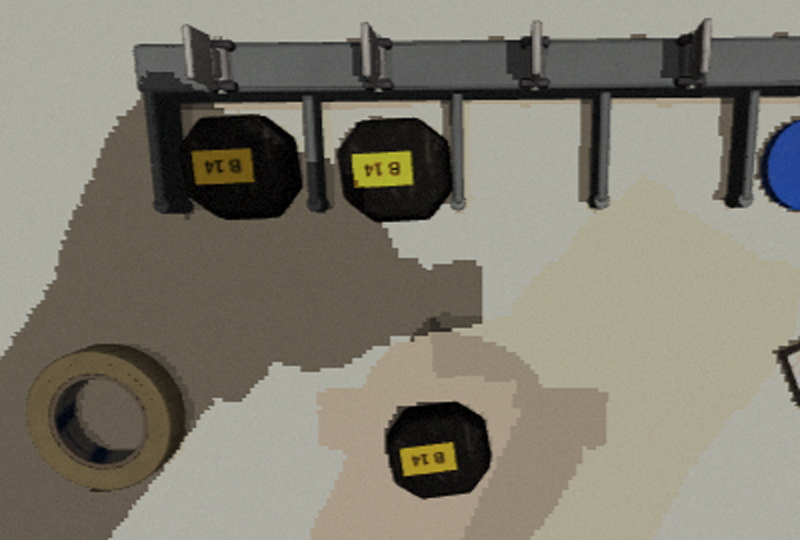

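Crop of wrist view 2 (crop/2 + (90,10)): divider noses at crop (318,207), (458,206), (601,204), (740,203), rail left end at (136,45–90), puck centred about (438,450). Flags 1–5 are all upright. Now I'll fit the rack pose and the puck.

Run:
```python
from h import *
from scipy.ndimage import gaussian_filter1d as gf
np.set_printoptions(precision=4,suppress=True)
d=np.load("w2.npz");c=(d["K"],d["R"],d["t"]);im=cv2.imread("pics/w2.png");g=cv2.cvtColor(im,cv2.COLOR_BGR2GRAY).astype(float)
# rail back edge (z=.03, x=+26) and front edge (x=+10): strongest gradients in clean column bands
b=[];f=[]
for u in [170,220,255,300,330,380,420]:
    p=gf(g[10:80,u-8:u+9].mean(1),.8);gr=np.diff(p)
    k1=np.argmin(gr[8:30])+8; k2=np.argmin(gr[38:56])+38
    b.append((u,k1+10.5));f.append((u,k2+10.5))
print(b,f)
B=cast(c,b,.03);F=cast(c,f,.03)
pb=np.polyfit(B[:,1],B[:,0],1);pf=np.polyfit(F[:,1],F[:,0],1);print(pb,pf,"width",np.polyval(pb,-.3)-np.polyval(pf,-.3))
N=cast(c,np.array([(318,204),(458,204),(601,202),(740,201)])/2+[90,10],.02);print("noses",N)
yaw=np.arctan(-(pb[0]+pf[0])/2);print("yaw",yaw)
L=cast(c,np.array([(136,68)])/2+[90,10],.03);print("rail left",L)
hsv=cv2.cvtColor(im,cv2.COLOR_BGR2HSV)
y=cv2.inRange(hsv,(20,120,70),(35,255,255));k=(g<60).astype(np.uint8)*255
for nm,m in(("yel",y),("blk",(k|y))):
    m=cv2.morphologyEx(m,cv2.MORPH_OPEN,np.ones((3,3)))
    for q in cv2.findContours(m,0,2)[0]:
        a=cv2.contourArea(q)
        if a>200 and q[:,0,1].max()<270 and a<6000:
            W=cast(c,q[:,0,:],.017);r=cv2.minAreaRect((W[:,:2]*1000).astype(np.float32));print(nm,a,r)
```

```text
[(170, np.float64(31.5)), (220, np.float64(30.5)), (255, np.float64(30.5)), (300, np.float64(29.5)), (330, np.float64(29.5)), (380, np.float64(29.5)), (420, np.float64(28.5))] [(170, np.float64(55.5)), (220, np.float64(55.5)), (255, np.float64(54.5)), (300, np.float64(54.5)), (330, np.float64(53.5)), (380, np.float64(53.5)), (420, np.float64(52.5))]
[-0.0091  0.6193] [-0.0106  0.6035] width 0.01538653945239421
noses [[ 0.5679 -0.2374  0.02  ]
 [ 0.5678 -0.2896  0.02  ]
 [ 0.5685 -0.3428  0.02  ]
 [ 0.5688 -0.3946  0.02  ]]
yaw 0.009821308221749167
rail left [[ 0.613  -0.1784  0.03  ]]
yel 352.5 ((468.0543518066406, -276.7637634277344), (12.153911590576172, 22.5855712890625), 7.3897013664245605)
yel 472.0 ((580.5111083984375, -261.2316589355469), (12.130507469177246, 22.298803329467773), 3.13397216796875)
yel 443.5 ((581.543212890625, -201.94508361816406), (11.741496086120605, 21.71995735168457), 2.65152645111084)
blk 1979.0 ((471.78436279296875, -280.9888916015625), (39.39573287963867, 41.99895095825195), 8.249675750732422)
blk 502.0 ((480.6047058105469, -138.04800415039062), (35.68486785888672, 22.26490020751953), 28.685821533203125)
blk 527.0 ((496.73529052734375, -165.96005249023438), (53.07965087890625, 21.643720626831055), 31.202125549316406)
blk 2420.0 ((580.0921630859375, -266.1738586425781), (42.38977813720703, 36.021080017089844), 89.96241760253906)
blk 1196.5 ((600.0556640625, -380.20166015625), (64.88300323486328, 36.629085540771484), 50.29507064819336)
blk 5999.5 ((595.1053466796875, -258.1837158203125), (167.79957580566406, 64.57669067382812), 89.95413970947266)
blk 2050.5 ((601.0477294921875, -437.8792419433594), (69.085205078125, 43.70484161376953), 48.08675003051758)
```

```bash
cat >> h.py <<'E'
YAW=.0098; O=np.array([.5965,-.3160])
def rk(x,y,tip): # rack mm, tip height mm -> TCP
    c,s=np.cos(YAW),np.sin(YAW); return [O[0]+(c*x-s*y)/1e3,O[1]+(s*x+c*y)/1e3,(tip+73)/1e3]
E
python3 - <<'E'
from h import *
q=ori(YAW)
arm.movep(rk(18,152,110),q); arm.line_to(rk(18,152,45.5),velocity=.12,ori=q); print(arm.read_tool_pos(),rk(18,152,45.5),arm.read_ft_force())
for y in (120,81,54,20,-14):
    arm.line_to(rk(18,y,45.5),velocity=.07,ori=q); print(y,arm.read_time(),np.round(arm.read_tool_pos(),4),np.round(arm.read_ft_force(),2))
arm.pause(.2)
arm.line_to(rk(18,-14,120),velocity=.15)
arm.movep(rk(-80,-5,200),q)
c=cam("wrist"); im=snapshot("wrist"); cv2.imwrite("pics/w3.png",im);print(arm.read_time(),arm.read_tool_pos())
E
```

```text
[ 0.61332208 -0.16468039  0.11929575] [np.float64(0.613009559490334), np.float64(-0.16383090180514598), 0.1185] [ 0.06462505 -0.31438815  0.39434575]
120 5.3 [ 0.6132 -0.196   0.1184] [ 0.08  0.48 -0.31]
81 6.0083 [ 0.6137 -0.2346  0.1184] [-1.04 -0.24  0.74]
54 6.5417 [ 0.6138 -0.2624  0.1184] [ 0.64 -0.04 -0.44]
20 7.175 [ 0.6142 -0.2959  0.1184] [-0.65  0.06 -0.67]
-14 7.8083 [ 0.6145 -0.3299  0.1183] [ 0.02  0.02 -0.16]
9.2833 [ 0.51693969 -0.32106904  0.27161559]
```

View pics/w3.png

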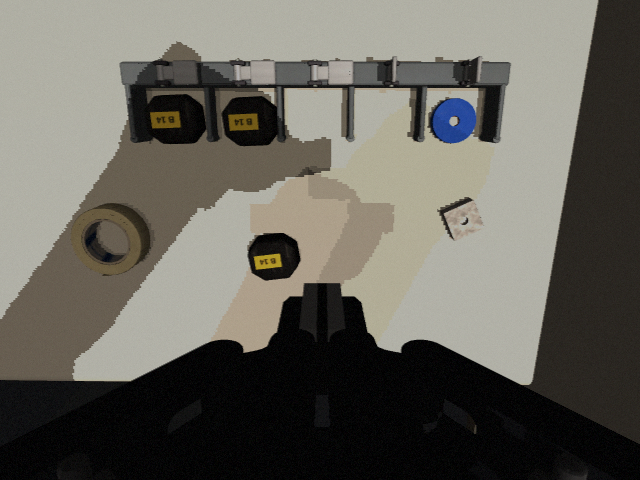

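Flags 1–3 lie folded (185, 262 and 340, row 72) and flags 4 and 5 stand (393 and 472). The puck is untouched at (274,257). Next is the sideways push.

Run:
```python
from h import *
q=ori(YAW)
arm.movep(rk(-124,88,60),q); arm.line_to(rk(-124,88,8),velocity=.12,ori=q); print(np.round(arm.read_tool_pos(),4),arm.read_ft_force())
arm.line_to(rk(-124,34,8),velocity=.05,ori=q); print(np.round(arm.read_tool_pos(),4),arm.read_ft_force())
arm.line_to(rk(-124,60,8),velocity=.1); arm.line_to(rk(-124,60,60),velocity=.15)
arm.movep(rk(-80,40,200),q)
c=cam("wrist"); im=snapshot("wrist"); cv2.imwrite("pics/w4.png",im);np.savez("w4.npz",K=c[0],R=c[1],t=c[2]);print(arm.read_time())
hsv=cv2.cvtColor(im,cv2.COLOR_BGR2HSV);g=cv2.cvtColor(im,cv2.COLOR_BGR2GRAY)
y=cv2.inRange(hsv,(20,120,70),(35,255,255));k=(g<60).astype(np.uint8)*255
for nm,m in(("yel",y),("blk",(k|y))):
    m=cv2.morphologyEx(m,cv2.MORPH_OPEN,np.ones((3,3)))
    for q in cv2.findContours(m,0,2)[0]:
        a=cv2.contourArea(q)
        if 200<a<6000: print(nm,a,cv2.minAreaRect((cast(c,q[:,0,:],.017)[:,:2]*1000).astype(np.float32)))
```

```text
[ 0.4724 -0.23    0.0817] [-0.42454993  0.22620035  0.01134511]
[ 0.4721 -0.283   0.0809] [ 0.14898394 -0.58930769  0.47112058]
13.425
yel 328.5 ((464.6632385253906, -311.444091796875), (22.480663299560547, 12.058136940002441), 85.0312271118164)
yel 453.0 ((580.5036010742188, -261.1683044433594), (12.14076042175293, 22.65584373474121), 3.3026323318481445)
yel 422.0 ((581.5761108398438, -201.85321044921875), (11.707003593444824, 21.880983352661133), 2.8417105674743652)
blk 1922.0 ((468.2830810546875, -313.73480224609375), (42.51698684692383, 40.26162338256836), 87.05883026123047)
blk 455.0 ((479.5045471191406, -137.96372985839844), (35.69409942626953, 20.98253631591797), 36.58613204956055)
blk 345.0 ((506.47332763671875, -161.73194885253906), (44.9645881652832, 14.094212532043457), 57.36227798461914)
blk 2295.5 ((581.058349609375, -266.2889099121094), (35.92919158935547, 43.11177444458008), 1.1412030458450317)
blk 347.5 ((588.1914672851562, -331.6414794921875), (39.780696868896484, 23.053865432739258), 0.554442286491394)
blk 409.5 ((590.283203125, -239.5843505859375), (21.14738655090332, 48.28341293334961), 62.87716293334961)
blk 4136.0 ((592.8900146484375, -203.05728149414062), (59.50413131713867, 58.05049133300781), 88.39794158935547)
blk 1014.5 ((600.3284301757812, -380.9256591796875), (62.8113899230957, 36.175071716308594), 49.84688949584961)
blk 1880.0 ((600.7744140625, -438.2084045410156), (67.54967498779297, 43.21110153198242), 47.950828552246094)
```

View pics/w4.png

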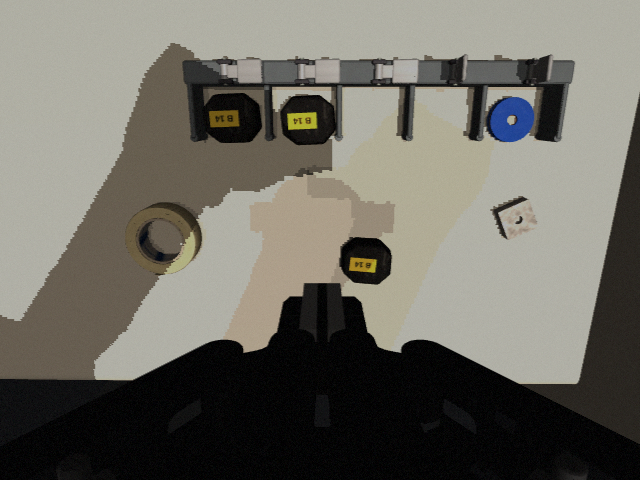

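The puck is now at (366,261), about 3 mm left of the gap line and turned about −5°. I'll push from behind with the flat closed fingertips, stop short of the mouth and check.

Run:
```python
from h import *
q=ori(YAW)
arm.movep(rk(-185,2,60),q); arm.line_to(rk(-185,2,8),velocity=.12,ori=q); print(np.round(arm.read_tool_pos(),4))
arm.line_to(rk(-97,2,8),velocity=.05,ori=q); print(np.round(arm.read_tool_pos(),4),arm.read_ft_force())
arm.line_to(rk(-115,2,8),velocity=.1); arm.line_to(rk(-115,2,60),velocity=.15)
arm.movep(rk(-80,20,200),q)
c=cam("wrist"); im=snapshot("wrist"); cv2.imwrite("pics/w5.png",im);print(arm.read_time())
cv2.imwrite("pics/w5c.png",cv2.resize(im[40:300,200:500],None,fx=2,fy=2,interpolation=cv2.INTER_CUBIC))
hsv=cv2.cvtColor(im,cv2.COLOR_BGR2HSV);g=cv2.cvtColor(im,cv2.COLOR_BGR2GRAY)
y=cv2.inRange(hsv,(20,120,70),(35,255,255));k=(g<60).astype(np.uint8)*255
for nm,m in(("yel",y),("blk",(k|y))):
    m=cv2.morphologyEx(m,cv2.MORPH_OPEN,np.ones((3,3)))
    for q in cv2.findContours(m,0,2)[0]:
        a=cv2.contourArea(q)
        if 200<a<2500: print(nm,a,cv2.minAreaRect((cast(c,q[:,0,:],.017)[:,:2]*1000).astype(np.float32)))
```

```text
[ 0.4125 -0.3159  0.0816]
[ 0.4994 -0.315   0.081 ] [-0.26939485 -0.36614875 -0.6804489 ]
18.1833
yel 379.5 ((528.3226318359375, -310.356201171875), (12.040494918823242, 22.255773544311523), 0.5889342427253723)
yel 434.0 ((580.6652221679688, -261.35308837890625), (11.911415100097656, 22.3641414642334), 3.3590071201324463)
yel 421.5 ((581.2335815429688, -201.9413299560547), (11.703577995300293, 21.92218589782715), 0.5852712988853455)
blk 498.0 ((480.50164794921875, -138.53753662109375), (35.49089813232422, 22.340988159179688), 30.494705200195312)
blk 498.5 ((501.86224365234375, -164.44851684570312), (49.878204345703125, 19.14406967163086), 44.02096176147461)
blk 2079.0 ((530.4838256835938, -312.8272399902344), (37.58332061767578, 41.55010986328125), 0.5879098176956177)
blk 2293.5 ((581.2734985351562, -266.4111022949219), (35.86988067626953, 43.0561408996582), 0.5869109034538269)
blk 222.5 ((589.2060546875, -330.70367431640625), (39.104976654052734, 21.52132225036621), 2.8927817344665527)
blk 885.0 ((599.6433715820312, -379.8072814941406), (63.988346099853516, 33.94987487792969), 50.388160705566406)
blk 1668.0 ((600.1903076171875, -437.47283935546875), (68.26128387451172, 40.42227554321289), 48.60909652709961)
```

View pics/w5c.png

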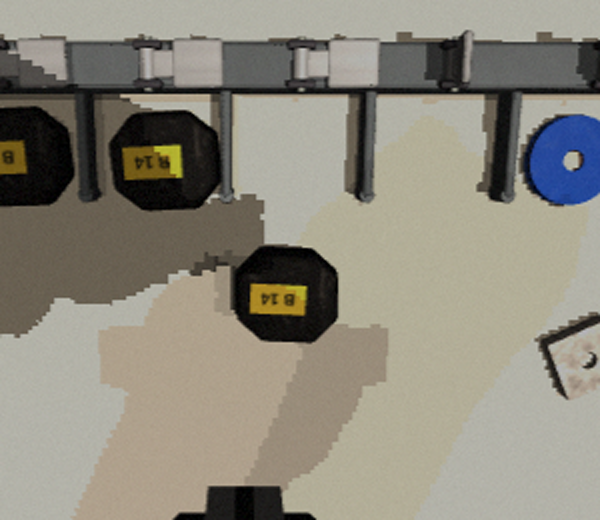

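The puck is square now, at crop centre x≈286 against the gap middle at 297, so about 4 mm too far left. I'll give it a small flush nudge to the right and recheck.

Run:
```python
from h import *
q=ori(YAW)
arm.movep(rk(-66,56,60),q); arm.line_to(rk(-66,56,8),velocity=.12,ori=q)
arm.line_to(rk(-66,30.5,8),velocity=.04,ori=q); arm.pause(.2); print(np.round(arm.read_tool_pos(),4),arm.read_ft_force())
arm.line_to(rk(-66,50,8),velocity=.1); arm.line_to(rk(-66,50,60),velocity=.15)
arm.movep(rk(-80,0,200),q)
c=cam("wrist"); im=snapshot("wrist"); print(arm.read_time())
cv2.imwrite("pics/w6c.png",cv2.resize(im[40:300,200:500],None,fx=2,fy=2,interpolation=cv2.INTER_CUBIC))
hsv=cv2.cvtColor(im,cv2.COLOR_BGR2HSV);g=cv2.cvtColor(im,cv2.COLOR_BGR2GRAY)
y=cv2.inRange(hsv,(20,120,70),(35,255,255));k=(g<60).astype(np.uint8)*255
for nm,m in(("yel",y),("blk",(k|y))):
    m=cv2.morphologyEx(m,cv2.MORPH_OPEN,np.ones((3,3)))
    for q in cv2.findContours(m,0,2)[0]:
        a=cv2.contourArea(q)
        if 300<a<2500: print(nm,cv2.boundingRect(q),cv2.minAreaRect((cast(c,q[:,0,:],.017)[:,:2]*1000).astype(np.float32)))
```

```text
[ 0.5302 -0.2859  0.0809] [-0.65807069  0.29319403  0.04214294]
21.9333
yel (306, 182, 29, 17) ((527.966552734375, -315.1454162597656), (22.45918846130371, 12.115949630737305), 87.1744613647461)
yel (235, 113, 30, 17) ((580.5325927734375, -261.1787109375), (11.753488540649414, 21.91002082824707), 3.06839656829834)
yel (157, 110, 30, 17) ((581.71533203125, -202.1109619140625), (11.688712120056152, 21.712814331054688), 1.6740047931671143)
blk (90, 221, 39, 41) ((480.99920654296875, -138.51158142089844), (35.74434280395508, 22.65658950805664), 28.50461769104004)
blk (104, 202, 52, 59) ((496.2715148925781, -166.05966186523438), (55.5350341796875, 25.403860092163086), 31.22186851501465)
blk (299, 163, 52, 49) ((529.96826171875, -318.70697021484375), (38.382545471191406, 40.54731369018555), 0.5634032487869263)
blk (228, 95, 64, 50) ((580.9564819335938, -268.53985595703125), (36.33523941040039, 46.216583251953125), 4.411686420440674)
blk (402, 83, 28, 57) ((588.3800048828125, -385.9678649902344), (40.988224029541016, 20.27438735961914), 2.0286619663238525)
blk (361, 59, 40, 28) ((615.5520629882812, -359.1128234863281), (18.596906661987305, 28.827356338500977), 0.5429345965385437)
blk (434, 57, 75, 84) ((600.3456420898438, -436.40087890625), (67.15516662597656, 38.89231872558594), 49.63483428955078)
```

View pics/w6c.png

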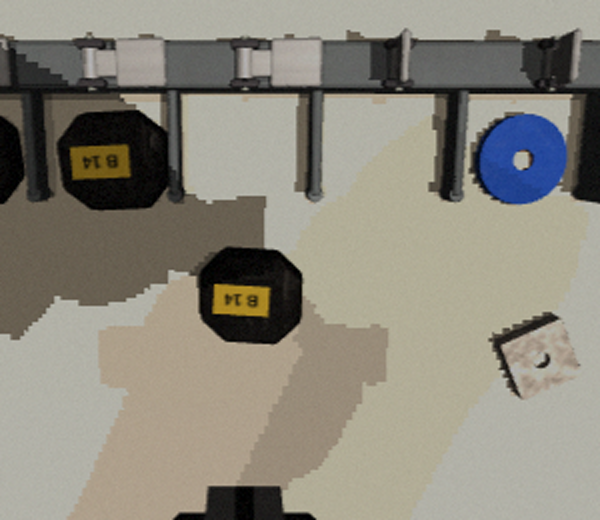

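The puck is centred at crop (250,295) against the gap middle at 245: 2 mm right with 6 mm of clearance, and nearly square. Pushing home, in force-guarded steps at the end.

Run:
```python
from h import *
q=ori(YAW)
arm.movep(rk(-120,-2,60),q); arm.line_to(rk(-120,-2,8),velocity=.12,ori=q)
arm.line_to(rk(-75,-1.5,8),velocity=.05,ori=q);arm.line_to(rk(-50,-1,8),velocity=.03,ori=q); print(arm.read_time(),np.round(arm.read_tool_pos(),4),arm.read_ft_force())
x=-50
while x<-36:
    x+=1; arm.line_to(rk(x,-1,8),velocity=.02,ori=q); arm.pause(.1)
    f=np.mean([arm.read_ft_force() for _ in range(3)],0); print(x,np.round(f,2),np.round(arm.read_tool_pos(),4)[:2])
    if f[0]<-4: break
arm.line_to(rk(x-25,-1,8),velocity=.1); arm.line_to(rk(x-25,-1,60),velocity=.15)
arm.movep(rk(-80,0,200),q)
c=cam("wrist"); im=snapshot("wrist"); print(arm.read_time())
cv2.imwrite("pics/w7c.png",cv2.resize(im[30:290,60:460],None,fx=2,fy=2,interpolation=cv2.INTER_CUBIC))
```

```text
25.1833 [ 0.5464 -0.3176  0.081 ] [-0.56798606 -0.23984286  0.06170302]
-49 [ 0.01 -0.06 -0.4 ] [ 0.5475 -0.3175]
-48 [-0.41 -0.16 -0.79] [ 0.5486 -0.3175]
-47 [-0.31  0.3   0.26] [ 0.5496 -0.3174]
-46 [-0.44 -0.56  0.15] [ 0.5506 -0.3174]
-45 [-0.5   0.23 -0.19] [ 0.5516 -0.3174]
-44 [ 0.33  0.18 -0.45] [ 0.5526 -0.3174]
-43 [ 0.12  0.12 -0.03] [ 0.5535 -0.3174]
-42 [-0.11 -0.22 -0.22] [ 0.5546 -0.3174]
-41 [-0.45  0.2   0.77] [ 0.5556 -0.3174]
-40 [-0.08  0.43  0.47] [ 0.5566 -0.3174]
-39 [-0.06  0.3  -1.44] [ 0.5576 -0.3174]
-38 [-0.54  0.37 -0.07] [ 0.5586 -0.3174]
-37 [-2.23  0.11  0.76] [ 0.5589 -0.3174]
-36 [-6.02  0.91  4.21] [ 0.5592 -0.3175]
31.6583
```

View pics/w7c.png

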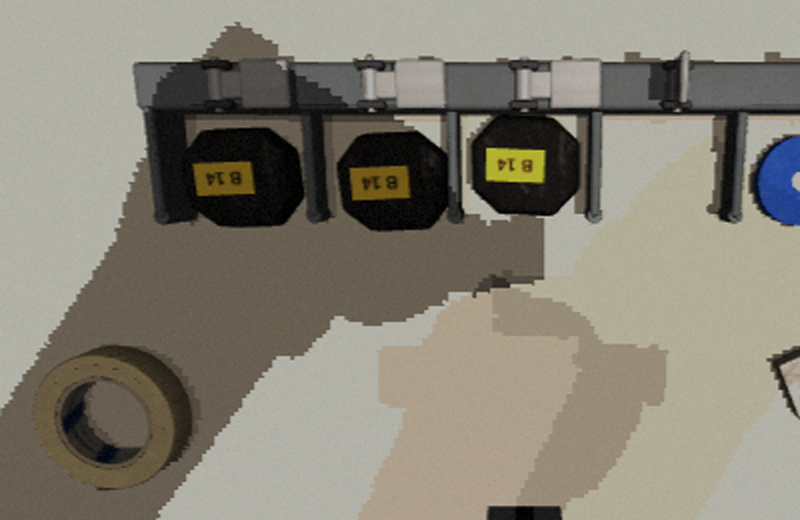

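The puck sits in gap 3 at crop (525,164) against the back wall, and the force rose to 6 N on contact. But its near edge looks slightly behind the noses instead of 4 mm proud, so I'll check with one close composite view (wrist and side).

Run:
```python
from h import *
np.set_printoptions(precision=1,suppress=True)
q=ori(YAW)
s=snapshot("side"); 
arm.line_to(rk(-25,0,135),velocity=.15,ori=q); arm.pause(.2)
c=cam("wrist"); im=snapshot("wrist"); cv2.imwrite("pics/w8.png",im);cv2.imwrite("pics/s8.png",s);np.savez("w8.npz",K=c[0],R=c[1],t=c[2]);print(arm.read_time())
D=cam("side");p=proj(D,[O[0],O[1],.02])[0].astype(int);print(p)
a=cv2.resize(im[60:300,150:490],None,fx=1.17,fy=1.25); 
b=cv2.resize(s[p[1]-75:p[1]+75,p[0]-100:p[0]+100],(400,300),interpolation=cv2.INTER_CUBIC); a=cv2.resize(im[60:300,180:500],(400,300))
cv2.imwrite("pics/c8.png",cv2.resize(np.hstack([a,b]),(800,300)))
# rack overlay-free numbers: predicted pixels of reference points in wrist view
for n,P in {"noseL":(-30,27,20),"noseR":(-30,-27,20),"wallL":(10,20,30),"wallR":(10,-20,30)}.items():
    X=rk(*P[:2],P[2]-73); print(n,proj(c,X)[0])
```

```text
32.675
[313 306]
noseL [278.3 234.1]
noseR [361. 234.]
wallL [286.3 174.9]
wallR [352.7 174.8]
```

View pics/c8.png

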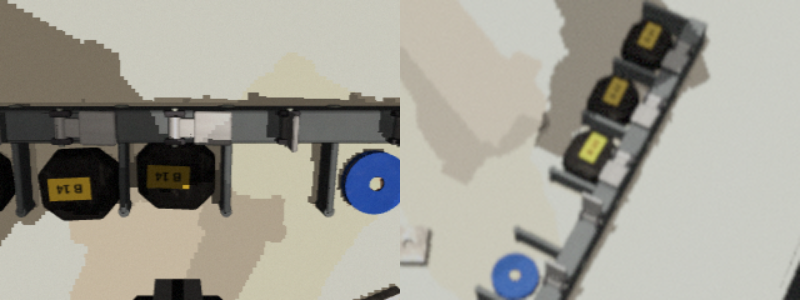

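Close view: the puck lies in gap 3 at left-half (176,177), its far edge at the wall foot and clear of both dividers. Flags 1–3 are down, flags 4 and 5 up, and the neighbours are unmoved. The force rise confirms wall contact, so I'll back off and hand in.

Run:
```python
from h import *
arm.line_to(rk(-80,0,210),velocity=.15); arm.pause(.3); print(arm.read_time(),arm.read_ft_force()); print(ticket.finish_job())
```

```text
33.7417 [ 0.0410025  -0.67236776 -0.14385416]
the job is handed in; nothing more can be done
None
```

Job handed in at 33.7 s: flags 1–3 are folded in order, 4 and 5 stand, and the puck is in the third gap against the back wall with the hand clear; its near end sits about 2 mm behind the divider noses, not 4 mm proud, because it appears to lie with its 38 mm side into the rack, like the stored pucks.

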